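# Set a dental surveyor's arm and thread its spindle over the cast

## Robot

A 6-joint arm with a two-finger parallel gripper is mounted at the origin on a cart in front of the work surface, level with it; the furniture and walls round the work are solid. World frame = base frame: x ahead of the robot, y to its left, z up, the work surface at z = 0. Lengths are in mm, angles in rad, forces in N, time in s.
With the tool pointing down it reaches from about 350 to 775 mm from the base axis. Payload 7.3 kg.
Tool frame: the origin (TCP) lies midway between the tips of the shut fingers; the grasp point (between the pads) lies 19 mm behind it; z points along the fingers, y is the line along which they close (so a half turn about z gives the same grasp; the last joint's range is limited). The gripper opens to 92 mm and grips with 3 to 60 N. Pads are 19 mm wide; open, the fingers measure 130 mm over their backs; the gripper's body (75 mm by 190 mm) begins 47 mm behind the grasp point.
Start: joints at [0.964, 0.342, 1.524, -0, 1.275, -0.146], TCP at [233.438, 470.267, 226.741] pointing down, gripper open.
Joint ranges: [-2.53, 2.53], [-0.77, 2.02], [0.04, 2.7], [-1, 4.14], [0.28, 2.66], [-3.11, 3.11]. Speed limits (rad/s): [2.57, 2.57, 3.14, 3.14, 3.14, 3.14].

## Interface

Orientations are given as [roll, pitch, yaw] about the fixed x, y, z axes, in that order (R = Rz(yaw) Ry(pitch) Rx(roll)).
In Python, from plant import bot gives the robot as it stands.
- The arm moves only by the tool jog_arm, never from a script. Its arguments are lists of equal length, an entry for each row: "dp": the shift along the tool's x, y, z in m, a list of three; "twist": the turn about the tool's z in degrees. A call has 1 to 10 rows; each row shifts and turns the commanded pose from where the row before left it, along the tool's axes as they then stand; what a row does not reach is not made up. A row lasts 1/8 s, in which the tool goes at most 62.5 mm and 10.7 degrees, less where a joint would pass 70% of its speed; a pose out of reach is approached as far as the arm can. A call is refused whole if a number of a shift passes 0.0625 or a number of a turn 10.7, either way. A call with a gripper value outside its range is refused whole. "jaw" is the finger opening in m, from 0 to 0.0918, set as the call begins (left out, the last holds). The fingers move at their own pace and stop on an object; the grip force is fixed at half the most. Time passes only in rows, so rows that do not move let the fingers close. It gives the time, the measured TCP pose, the force, the opening and the grip force at its end, in the units of the state.
- bot.get_obs(): the state, without advancing time (a new reading comes with each control period).
- bot.capture(name): name is "scene" or "side" or "wrist"; returns the picture (480x640x3 uint8, blue, green, red); there is no depth.
- bot.camera_params(name): a dict with "fx", "fy", "cx", "cy" (pixels), "R" (3x3) and "t" (3): a world point X has camera coordinates R X + t. Camera axes: x right, y down, z forward; pixel columns grow to the right and rows downward; lengths in mm; the calibration is good to about 2 mm. The wrist camera is an equidistant fisheye: a pixel r from the principal point sees the ray r / f radians off the axis. A picture is of the moment at which its call begins: read the wrist's pose just before it. camera_params takes no time and is no camera call; for the wrist camera it gives the pose at the moment of the call.
- bot.close_job(): hands the job in; it is judged then, once.
Trained networks look in the newest picture that a camera, given by its name, has taken for a name from the list of things; names that differ only in an ending like _2 or _b are one class to them, and where a whole thing is asked for, a point or a joint stands for the part that bears it (a point fixed in the world has none). Each returns a list of dicts, best first, with "confidence" (0 to 1); they miss things now and then, are a little off and sometimes report something else, mostly with a low value. They report only what shows in the picture. A call takes as long as a camera call.
- bot.find_in(camera, label): "bbox" ([centre column, centre row, width, height] in pixels, round what is visible of it).
- bot.masks_of(camera, label): "pixels" (480x640 bool, what is visible of it) and "bbox" ([centre column, centre row, width, height] in pixels, round what is visible of it).
The state is a dict: "time": time; "joint_positions": joint angles; "dq": joint speeds; "tau": joint torques, N m; "tool_pos": TCP position; "tcp_rot": TCP orientation; "contact_force": force on the tool from outside, world axes, zero at the start; "moment": the same for the moment, N m; "grip_width": finger opening in mm; "finger_force": force on a finger pad.
Only numpy, scipy, OpenCV 4.12 (cv2) and the standard library are available. Lean on these libraries where they do the work, as an engineer would, in place of code of your own. Each camera call takes 0.05 s, during which the arm holds its last target. There are 200 camera calls.

## Task

Set up the dental surveyor: by its pull post, draw the sprung arm out of its sleeve until the groove that runs right round the bar is level with the sleeve's front face; the brake keeps it there when you let go. Then take the long slim spindle rod out of the tool rack and thread it from above through the upper brass bush of the head and on through the lower one, until its tip is about 10 mm above the front teeth of the plaster cast. The clamp screw is slack, so finish while still holding the rod there, steady, without its tip ever touching the cast, and leave the other spindle in the rack and the things around where they are.

Things in the scene. Friction and masses are not known exactly. Their poses are not given: they have to be found in the camera images.
- slide (a joint): How far the surveyor's sliding arm is drawn out of its sleeve (m): 0 fully in, 0.060 at its end stop, 0.045 with the groove level with the sleeve's front face. Drawn out it moves along -x of pull_post's frame, away from the column. A light return spring pulls it in (1 to 4 N), a brake (8 N) keeps it where it is left; drawing it out takes 10 to 14 N.
- pull_post (a point): Centre of the grip of the upright dark steel pull post on the arm's bar, 13 mm in diameter, 166 mm above the worktop; its top at 180 mm, the bar's top (12 mm square bar along x) below it at 137 mm. x points from the head back along the bar to the column, z up. The bush axis is 55 mm away to -x; the head's back begins 26 mm to -x, its top at 160 mm.
- sleeve_face (a point): Middle of the front face of the fixed white-enamelled sleeve that the bar slides through (36 mm wide, 30 mm tall, 40 mm long), 131 mm above the worktop. The dark groove round the bar (2 mm wide, among half-width ticks 5 mm apart) has its column-side edge 132 mm from the bush axis: at the mark it just shows at this face, and the bush axis is 132 mm in front of it.
- upper_mouth (a point): Centre of the mouth of the upper brass bush, on the bush axis, 162 mm above the worktop; it moves with the arm. z up along the bush axis, x back along the arm towards the column. The bore is 10.4 mm in diameter and the bush 16 mm long; a 45 degree funnel 4 mm deep widens its mouth to 18 mm.
- lower_mouth (a point): Centre of the mouth of the lower brass bush, 114 mm above the worktop and exactly 48 mm below the upper mouth on the same axis; the same bore, funnel and length, its underside at 98 mm.
- tooth (a point): The crest of the front teeth of the plaster cast that is clamped on the surveyor's table, 70.5 mm above the worktop, straight below the bush axis when the arm is drawn out to its groove.
- survey_cast: The plaster cast of a jaw clamped on the surveyor's round table (fixed, 50 x 62 mm, 31 mm tall); origin in the middle of its underside, 40 mm above the worktop.
- rod_grip (a point): Point to grip on the spindle rod: on its axis, within the ringed handle (14 mm in diameter, 45 mm long), 138 mm above the tip and 19 mm below the handle's top. z along the rod, up. At first the rod hangs upright in the rack by its collar, this point 148 mm above the worktop.
- rod_tip (a point): The tip of the spindle rod, on its axis.
- rod: The long slim steel spindle rod, 157 mm, about 70 g; origin at its tip. From the tip up: shaft 8 mm in diameter and 108 mm long, its last 12 mm tapering to 3 mm at the tip; a collar 18 mm in diameter, 4 mm thick; the ringed handle 14 mm in diameter, 45 mm long.
- rack: Tool rack, a bridge of grey sheet metal fixed on the worktop, 46 x 136 mm, 118 mm tall; origin in the middle of its foot, z up. Three holes (11 mm) in its top along its y axis at -45, 0, +45 mm: rod in one end hole, the other spindle in the other, the middle one empty. The hanging rod's tip is 10 mm above the worktop: raise it at least 110 mm to clear the rack.
- trimmer: The other spindle, a wax trimmer with a short thick black knob (24 mm in diameter, 25 mm tall) that hangs in the other end hole of the rack; origin at its blade's tip, 48 mm above the worktop. Not to be moved.
- grease_tin: Bystander: flat tin with a pressed-on lid, 68 mm across, 25 mm tall; origin in the middle of its underside
- bottle: Bystander: small white bottle with a screw cap, 34 mm across, 75 mm tall; origin in the middle of its underside
- cup: Bystander: small clear dosing cup, 51 mm across, 53 mm tall; origin in the middle of its underside
- blue_cast: Bystander: loose dental cast, 50 x 62 x 35 mm; origin in the middle of its underside
- caliper: Bystander: small spring caliper lying flat, 54 x 102 x 9 mm; origin in the middle of its underside
- nail_brush: Bystander: wooden nail brush, 35 x 90 x 28 mm; origin in the middle of its underside

How it is judged (in metres and radians):
On the way, in this order (a step that is already met when the one before it is completed fails the run):
1. the arm is drawn out to its groove (within 4 mm) and at rest (value of joint slide between 0.041 and 0.049 m and velocity of joint slide between -0.004 and 0.004 m/s), for 0.3 s.
2. the rod's tip is in the bore of the upper bush and not yet at the lower one (x of rod_tip in the frame of upper_mouth between -0.003 and 0.003 m and y of rod_tip in the frame of upper_mouth between -0.003 and 0.003 m and z of rod_tip in the frame of upper_mouth between -0.047 and -0.006 m).
3. the rod's tip is through the lower bush as well (x of rod_tip in the frame of upper_mouth between -0.003 and 0.003 m and y of rod_tip in the frame of upper_mouth between -0.003 and 0.003 m and z of rod_tip in the frame of lower_mouth below -0.016 m).
At the end, for the whole second after the job is handed in: The rod stands in both bushes (tip within 3 mm of their axis, rod parallel to it), held still by the fingers with its tip 3 to 20 mm above the crest of the cast's front teeth and its collar clear above the upper bush, not touching the cast, while the arm is still drawn out to its groove within 5 mm (x of rod_tip in the frame of upper_mouth between -0.003 and 0.003 m and y of rod_tip in the frame of upper_mouth between -0.003 and 0.003 m and z of rod_tip in the frame of tooth between 0.003 and 0.02 m and angle between the z axis of rod_tip and the z axis of upper_mouth, either way round below 0.08 rad and contact force between the fingers and rod above 1 N and contact force between rod and survey_cast below 0.2 N and linear speed of rod below 0.02 m/s and value of joint slide between 0.04 and 0.05 m); the arm keeps its last pose, push and grip.
It fails at once if the rod touches the plaster cast (contact force between rod and survey_cast above 0.3 N).
It fails at once if the other spindle is moved in the rack by more than 15 mm (distance of trimmer from where it was at the start of the episode above 0.015 m).
It fails at once if one of the things around (tin, bottle, cup, loose cast, caliper, brush) is pushed more than 25 mm (distance of any of grease_tin, bottle, cup, blue_cast, caliper, nail_brush from where it was at the start of the episode above 0.025 m).
It also fails if it takes over 61 s, if anything falls off the work surface, if the arm or the gripper's body presses on something with over 40 N, if the wrist force passes 120 N, or if a joint passes its speed limit or range.

## Working session

There is one attempt and no reset: what is moved stays moved. The work goes in short steps, Python scripts to look and compute and a tool call to move; the robot and the scene stay as the last step left them, time stands still between calls to the robot, and variables do not carry over. Pictures are saved under pics/ and viewed, at most 11 in all, crops included, and the job is handed in when it is done.

Besides the shell and the picture viewer there is one more tool, called after ">>>" by a JSON object that holds its "method" and its "body". jog_arm: Moves the arm, as the interface text tells. Its arguments: {"type":"object","properties":{"dp":{"type":"array"},"twist":{"type":"array"},"jaw":{"type":"number"}},"required":["dp","twist"]}

```bash
ls; mkdir -p pics; cat > h.py <<'E'
import numpy as np, cv2
from plant import bot
np.set_printoptions(precision=2,suppress=True)
def ray(cam,px,P):
    u,v=px; R=np.array(P["R"]);t=np.array(P["t"]).ravel()
    x=(u-P["cx"])/P["fx"];y=(v-P["cy"])/P["fy"]
    if cam=="wrist":
        r=np.hypot(x,y); d=np.array([x/r*np.sin(r),y/r*np.sin(r),np.cos(r)]) if r>1e-9 else np.array([0,0,1.])
    else: d=np.array([x,y,1.]);d/=np.linalg.norm(d)
    return -R.T@t, R.T@d
def proj(cam,X,P):
    c=np.array(P["R"])@np.array(X,float)+np.array(P["t"]).ravel()
    if cam=="wrist":
        r=np.hypot(c[0],c[1]);th=np.arctan2(r,c[2]);k=th/max(r,1e-9)
        return np.array([P["cx"]+P["fx"]*c[0]*k,P["cy"]+P["fy"]*c[1]*k])
    return np.array([P["cx"]+P["fx"]*c[0]/c[2],P["cy"]+P["fy"]*c[1]/c[2]])
def tri(obs):
    A=0;b=0;L=[]
    for cam,px,P in obs:
        o,d=ray(cam,px,P);M=np.eye(3)-np.outer(d,d);A=A+M;b=b+M@o;L.append((o,d))
    X=np.linalg.solve(A,b)
    return X,[np.linalg.norm((np.eye(3)-np.outer(d,d))@(X-o)) for o,d in L]
def atz(cam,px,P,z):
    o,d=ray(cam,px,P);return o+d*(z-o[2])/d[2]
E
python3 - <<'E'
from h import *
for c in("scene","side","wrist"):
    P=bot.camera_params(c);print(c,P["fx"],P["cx"],P["cy"],ray(c,(P["cx"],P["cy"]),P))
    cv2.imwrite(f"pics/{c}0.png",bot.capture(c))
    for l in("pull_post","rod","trimmer","rack","survey_cast","upper_mouth","rod_grip","tooth","sleeve_face","slide"):
        try:print(l,[(np.round(d["bbox"]),round(d["confidence"],2)) for d in bot.find_in(c,l)[:3]])
        except Exception as e:print(l,e)
s=bot.get_obs();print({k:np.round(v,2) for k,v in s.items()})
E
```

```text
pics
scene 514.8333401268703 321.11482997726296 246.51372333596646 (array([-185.58, -717.07,  789.06]), array([ 0.55,  0.63, -0.55]))
pull_post [(array([290., 241.,  63.,  48.]), 0.86)]
rod [(array([390., 330.,  14.,  60.]), 0.77)]
trimmer [(array([420., 352.,  16.,  31.]), 0.53)]
rack [(array([403., 360.,  63.,  93.]), 0.67)]
survey_cast [(array([308., 280.,  24.,  29.]), 0.73), (array([289., 243.,  68.,  49.]), 0.41)]
upper_mouth [(array([287., 241.,  66.,  52.]), 0.86)]
rod_grip [(array([389., 327.,  12.,  57.]), 0.59), (array([359., 271.,  20.,  29.]), 0.49), (array([298., 268.,  96., 106.]), 0.36)]
tooth [(array([299., 266., 100., 112.]), 0.63), (array([289., 242.,  63.,  54.]), 0.25)]
sleeve_face [(array([300., 269.,  90., 109.]), 0.81)]
slide [(array([288., 241.,  64.,  53.]), 0.89), (array([342., 254.,  22.,  22.]), 0.36)]
side 610.5840986091264 330.95559752873663 251.8857941087415 (array([   53.27, -1334.61,   710.88]), array([ 0.29,  0.88, -0.37]))
pull_post [(array([304., 246.,  35.,  43.]), 0.59)]
rod [(array([337., 300.,  10.,  24.]), 0.58)]
trimmer [(array([346., 324., 
[... 476 characters left out ...]
62 (array([157.8 , 508.67, 384.51]), array([ 0.28, -0.14, -0.95]))
pull_post []
rod []
trimmer []
rack [(array([ 14., 466.,  21.,  26.]), 0.86)]
survey_cast []
upper_mouth []
rod_grip []
tooth []
sleeve_face []
slide [(array([ 16., 466.,  28.,  25.]), 0.17)]
{'time': np.float64(1.65), 'joint_positions': array([ 0.96,  0.34,  1.52,  0.  ,  1.28, -0.15]), 'dq': array([-0.,  0.,  0., -0., -0., -0.]), 'tau': array([ -0.  , -43.11, -24.45,   0.07,   0.05,   0.  ]), 'tool_pos': array([233.41, 470.25, 226.73]), 'tcp_rot': array([ 3.14, -0.  ,  2.68]), 'contact_force': array([ 0.24, -0.14,  0.16]), 'moment': array([0.1 , 0.05, 0.07]), 'finger_force': np.float64(0.0), 'grip_width': np.float64(91.84)}
```

```bash
python3 - <<'E'
import cv2
a=cv2.imread("pics/scene0.png")[190:430,210:490];b=cv2.imread("pics/side0.png")[210:400,240:400]
cv2.imwrite("pics/a.png",cv2.resize(a,(700,600),interpolation=cv2.INTER_CUBIC))
cv2.imwrite("pics/b.png",cv2.resize(b,(505,600),interpolation=cv2.INTER_CUBIC))
E
```

```text
(no output)
```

View pics/a.png

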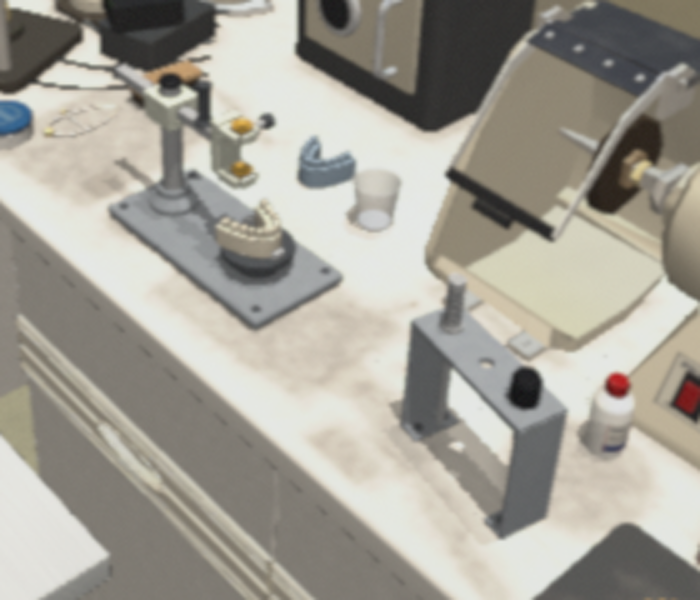

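View pics/b.png

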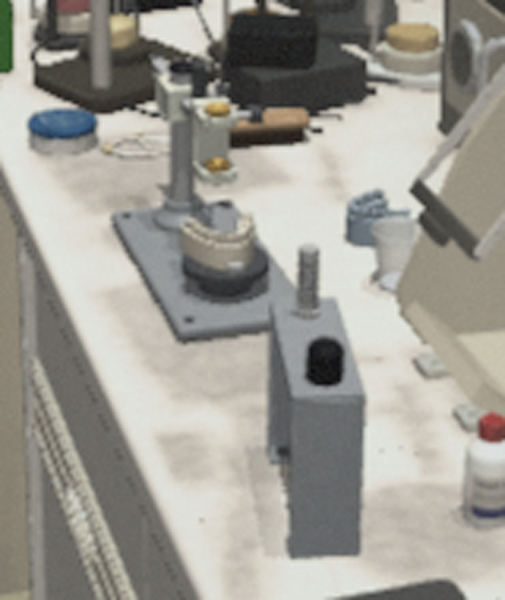

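```bash
python3 - <<'E'
from h import *
S=bot.camera_params("scene");D=bot.camera_params("side")
for n,a,b,z in[("upper",(306.4,240.4),(308.7,244.2),162),("rodtop",(392.8,302),(337.9,288.6),167),("trimtop",(420.5,338),(343,318),None),("lower",(306.4,258),(308.7,262),114),("column",(278.2,221.5),(297,231),None)]:
    print(n,*tri([("scene",a,S),("side",b,D)]),z and (atz("scene",a,S,z),atz("side",b,D,z)))
print(atz("scene",(291.5,223.5),S,180), atz("scene",(270,183),S,0))
for l in("grease_tin","bottle","cup","blue_cast","caliper","nail_brush"):
    r=bot.find_in("scene",l)
    if r: print(l,r[0]["bbox"],atz("scene",r[0]["bbox"][:2],S,15))
E
```

```text
upper [445.72  48.05 159.44] [np.float64(0.5612832863645703), np.float64(0.5612832863644115)] (array([442.37,  44.33, 162.  ]), array([444.55,  42.79, 162.  ]))
rodtop [ 430.57 -232.11  164.7 ] [np.float64(0.7200532923976166), np.float64(0.7200532923976602)] (array([ 427.31, -234.42,  167.  ]), array([ 429.82, -235.56,  167.  ]))
trimtop [ 414.23 -317.81  142.11] [np.float64(0.35801286043708563), np.float64(0.3580128604371668)] None
lower [445.96  47.81 110.88] [np.float64(0.6156461927811366), np.float64(0.615646192781271)] (array([442.24,  43.68, 114.  ]), array([444.62,  41.79, 114.  ]))
column [444.12 154.38 159.42] [np.float64(1.1194376452446402), np.float64(1.1194376452445234)] None
[443.65 100.69 180.  ] [740.19 604.91   0.  ]
grease_tin [212.4, 238.6, 24.3, 23.2] [390.32 394.25  15.  ]
bottle [453.3, 357.1, 15.8, 32.6] [ 541.38 -320.4    15.  ]
cup [359.1, 269.4, 20.7, 30.1] [607.44  29.49  15.  ]
blue_cast [342.8, 254.9, 22.2, 20.9] [619.99 105.3   15.  ]
caliper [420.5, 345.0, 13.2, 19.6] [ 515.87 -253.25   15.  ]
```

>>> {"method": "jog_arm", "body": {"dp": [[0,0,-0.01],[0,0,-0.01],[0,0,-0.01],[0,0,-0.01],[0,0,-0.01],[0,0,0]], "twist": [10.6,10.6,10.6,10.6,10.6,10.6]}}

```text
time: 2.7
tool_pos: [233.6, 470.6, 277.6]
tcp_rot: [3.141, -0.002, 1.565]
contact_force: [-0.2, -0.6, -0.9]
grip_width: 92.0
finger_force: 0.0
```

>>> {"method": "jog_arm", "body": {"dp": [[-0.041,0.021,0],[-0.041,0.021,0],[-0.041,0.021,0],[-0.041,0.021,0],[-0.041,0.021,0],[-0.041,0.021,0],[-0.041,0.021,0],[-0.041,0.021,0],[-0.041,0.021,0],[-0.041,0.021,0]], "twist": [0,0,0,0,0,0,0,0,0,0]}}

```text
time: 3.95
tool_pos: [444.0, 58.8, 276.9]
tcp_rot: [3.141, -0.0, 1.571]
contact_force: [0.2, 0.3, 0.2]
grip_width: 91.6
finger_force: 0.0
```

```bash
python3 - <<'E'
from h import *
s=bot.get_obs();print(s["time"],s["tool_pos"],s["tcp_rot"],s["joint_positions"])
P=bot.camera_params("wrist");cv2.imwrite("pics/w1.png",bot.capture("wrist"));np.save("P1.npy",P,allow_pickle=True)
for l in("pull_post","upper_mouth","survey_cast","slide","rack"):
    print(l,[(np.round(d["bbox"]),round(d["confidence"],2)) for d in bot.find_in("wrist",l)[:3]])
E
```

```text
3.95 [443.96  58.81 276.91] [ 3.14 -0.    1.57] [-0.04  0.16  1.63  0.    1.35 -0.04]
pull_post [(array([336., 132.,  68., 258.]), 0.8)]
upper_mouth [(array([335., 131.,  65., 259.]), 0.63)]
survey_cast [(array([322., 232.,  58.,  39.]), 0.89)]
slide [(array([338., 130.,  65., 260.]), 0.89)]
rack [(array([313., 394.,  32.,  38.]), 0.8)]
```

View pics/w1.png

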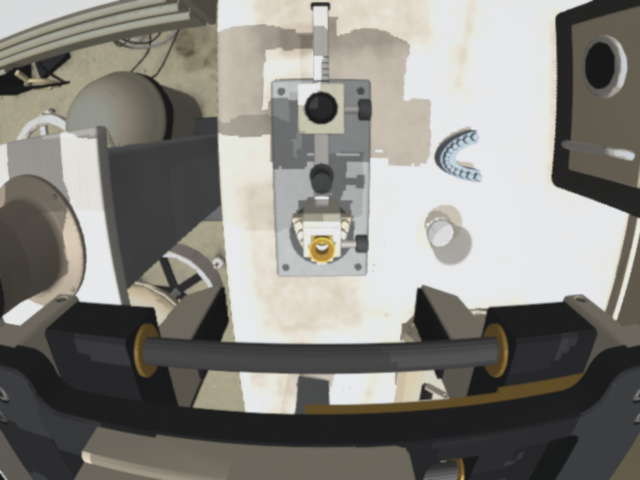

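```bash
python3 - <<'E'
from h import *
P=np.load("P1.npy",allow_pickle=True).item()
print(ray("wrist",(320,240),P))
im=cv2.imread("pics/w1.png");cv2.imwrite("pics/c1.png",cv2.resize(im[70:280,265:385],(456,798//1),interpolation=cv2.INTER_CUBIC)[:600] if 0 else cv2.resize(im[130:280,265:385],(480,600),interpolation=cv2.INTER_CUBIC))
for n,X in[("posttop",(444,101,180)),("postbase",(444,101,137)),("upper",(444,46,162)),("lower",(444,46,114)),("tooth",(444,1,70)),("sleeve",(444,133,131)),("sleevetop",(444,133,146))]:print(n,proj("wrist",X,P))
E
```

```text
(array([443.73, 143.99, 434.69]), array([-0.  , -0.31, -0.95]))
posttop [320.93 186.73]
postbase [320.88 177.88]
upper [320.85 252.79]
lower [320.81 234.79]
tooth [320.75 263.45]
sleeve [320.91 138.02]
sleevetop [320.93 138.72]
```

View pics/c1.png

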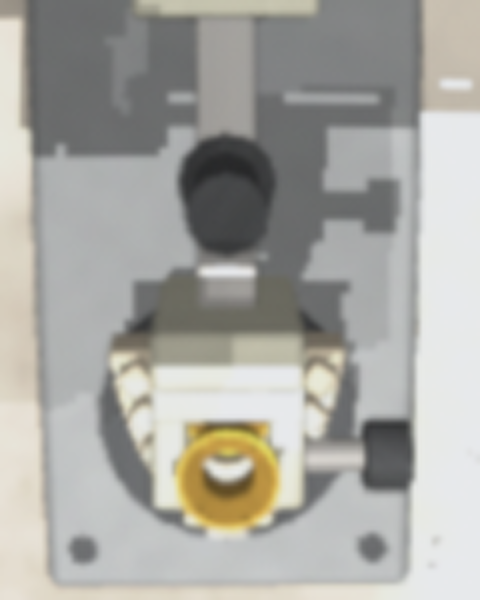

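```bash
python3 - <<'E'
from h import *
P=np.load("P1.npy",allow_pickle=True).item()
for px,z in[((322.1,250.0),162),((321.75,183),180),((321.75,133),146)]:print(atz("wrist",px,P,z))
S=bot.camera_params("scene");D=bot.camera_params("side")
print(tri([("wrist",(322.1,250),P),("scene",(306.4,240.4),S),("side",(308.7,244.2),D)]))
print(tri([("wrist",(321.75,183),P),("scene",(291.5,223.5),S)]))
E
```

```text
[444.97  48.31 162.  ]
[444.56 103.62 180.  ]
[444.63 137.45 146.  ]
(array([445.26,  47.47, 159.78]), [np.float64(0.2894720313827624), np.float64(0.47371172687611196), np.float64(0.7082521999837973)])
(array([444.94, 103.1 , 178.36]), [np.float64(0.45275163682348146), np.float64(0.45275163682351616)])
```

>>> {"method": "jog_arm", "body": {"dp": [[0.0225,0.0003,0.01],[0.0225,0.0003,0.02],[0,0,0.03],[0,0,0.02],[0,0,0]], "twist": [0,0,0,0,0], "jaw": 0.05}}

```text
time: 4.88
tool_pos: [442.6, 106.3, 195.8]
tcp_rot: [-3.139, -0.0, 1.573]
contact_force: [0.6, -0.2, 0.0]
grip_width: 50.6
finger_force: 0.0
```

```bash
python3 - <<'E'
from h import *
s=bot.get_obs();print(s["time"],s["tool_pos"],s["tcp_rot"])
P=bot.camera_params("wrist");im=bot.capture("wrist");cv2.imwrite("pics/w2.png",im);np.save("P2.npy",P,allow_pickle=True)
for n,X in[("posttop",(444.7,103.5,180)),("upper",(445,48.3,162)),("sleevetop",(444.6,136,146))]:print(n,proj("wrist",X,P))
cv2.imwrite("pics/c2.png",cv2.resize(im[100:350,220:420],(480,600),interpolation=cv2.INTER_CUBIC))
E
```

```text
4.875 [442.63 106.35 195.83] [-3.14 -0.    1.57]
posttop [325. 299.]
upper [324.56 363.15]
sleevetop [324.77 221.72]
```

View pics/c2.png

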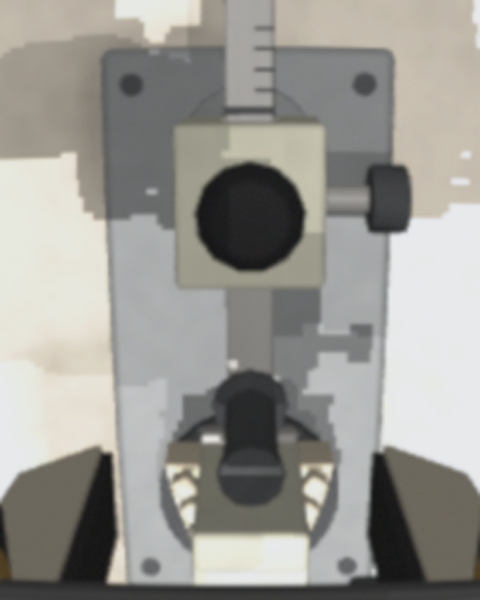

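```bash
python3 - <<'E'
from h import *
P=np.load("P2.npy",allow_pickle=True).item()
print(atz("wrist",(324.6,299.2),P,180),atz("wrist",(324.6,220),P,146))
P1=np.load("P1.npy",allow_pickle=True).item()
print(tri([("wrist",(324.6,299.2),P),("wrist",(321.75,183),P1)]))
for i in range(3):
    bot.capture("wrist");s=bot.get_obs();print(s["tool_pos"],s["tcp_rot"])
E
```

```text
[444.49 103.38 180.  ] [444.5  137.03 146.  ]
(array([444.52, 103.73, 180.68]), [np.float64(0.03722717280277465), np.float64(0.03722717280283734)])
[444.09 106.   197.5 ] [ 3.14 -0.    1.57]
[444.4  105.81 197.77] [ 3.14 -0.    1.57]
[444.55 105.66 197.83] [ 3.14 -0.    1.57]
```

>>> {"method": "jog_arm", "body": {"dp": [[-0.002,0,0.015],[0,0,0.02],[0,0,0.015],[0,0,0],[0,0,0]], "twist": [0,0,0,0,0]}}

```text
time: 5.7
tool_pos: [444.7, 103.3, 147.7]
tcp_rot: [3.14, -0.0, 1.571]
contact_force: [0.5, 0.1, -0.0]
grip_width: 49.9
finger_force: 0.0
```

>>> {"method": "jog_arm", "body": {"dp": [[0,0,0],[0,0,0],[0,0,0],[0,0,0],[0,0,0],[0,0,0]], "twist": [0,0,0,0,0,0], "jaw": 0.0}}

```text
time: 6.45
tool_pos: [444.5, 103.3, 146.8]
tcp_rot: [3.141, -0.0, 1.571]
contact_force: [2.5, -0.2, -0.6]
grip_width: 12.9
finger_force: 30.0
```

>>> {"method": "jog_arm", "body": {"dp": [[-0.003,0,0],[-0.006,0,0],[-0.006,0,0],[-0.006,0,0],[-0.006,0,0],[-0.006,0,0],[-0.006,0,0],[-0.004,0,0],[-0.001,0,0],[0,0,0]], "twist": [0,0,0,0,0,0,0,0,0,0]}}

```text
time: 7.7
tool_pos: [444.8, 61.0, 146.9]
tcp_rot: [3.14, -0.003, 1.57]
contact_force: [4.8, 8.9, -1.8]
grip_width: 12.7
finger_force: 30.0
```

```bash
python3 - <<'E'
from h import *
for i in range(4):
    bot.capture("side");s=bot.get_obs();print(s["time"],s["tool_pos"],s["contact_force"],s["finger_force"])
P=bot.camera_params("wrist");im=bot.capture("wrist");cv2.imwrite("pics/w3.png",im);np.save("P3.npy",P,allow_pickle=True)
cv2.imwrite("pics/c3.png",cv2.resize(im[130:330,250:390],(420,600),interpolation=cv2.INTER_CUBIC))
print(proj("wrist",(444.6,137,146),P),proj("wrist",(444.6,137,137),P),proj("wrist",(444.6,59,180),P))
E
```

```text
7.75 [444.77  60.94 146.85] [ 4.41 10.57 -2.22] 30.000478997826576
7.8 [444.75  60.97 146.84] [ 4.56 10.27 -2.29] 30.000484362244606
7.85 [444.75  60.96 146.84] [ 4.18  9.86 -1.38] 30.00044994056225
7.9 [444.78  60.96 146.86] [ 5.26  8.61 -1.92] 30.000436305999756
[320.68 145.92] [320.65 144.84] [320.74 351.13]
```

View pics/c3.png

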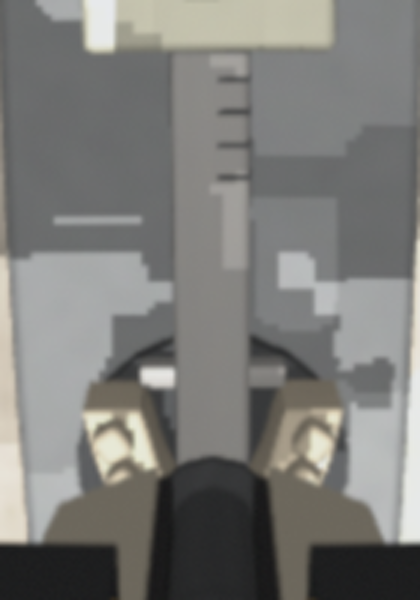

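>>> {"method": "jog_arm", "body": {"dp": [[-0.002,0,0],[0,0,0],[0,0,0],[0,0,0]], "twist": [0,0,0,0]}}

```text
time: 8.45
tool_pos: [444.8, 59.0, 146.8]
tcp_rot: [3.14, -0.003, 1.57]
contact_force: [4.8, 11.1, -2.4]
grip_width: 12.2
finger_force: 30.0
```

```bash
python3 - <<'E'
from h import *
P=bot.camera_params("wrist");im=bot.capture("wrist");s=bot.get_obs();print(s["time"],s["tool_pos"],s["contact_force"])
print(proj("wrist",(444.6,137,146),P),proj("wrist",(444.6,137,137),P))
c=cv2.cvtColor(im,6).astype(int)
print(c[138:200,328:331].mean(1).round().astype(int).tolist())
print(c[138:200,315:320].mean(1).round().astype(int).tolist())
E
```

```text
8.5 [444.77  59.04 146.85] [ 5.15  9.8  -2.08]
[320.65 141.47] [320.62 140.63]
[190, 185, 172, 153, 128, 94, 75, 72, 82, 113, 144, 158, 160, 159, 157, 155, 148, 123, 98, 113, 130, 134, 135, 135, 135, 135, 134, 125, 98, 83, 110, 130, 134, 135, 134, 134, 134, 134, 128, 108, 93, 111, 129, 134, 134, 134, 134, 134, 137, 137, 109, 101, 131, 152, 157, 158, 158, 158, 158, 158, 158, 157]
[192, 186, 173, 154, 130, 103, 82, 73, 82, 109, 129, 137, 139, 138, 138, 137, 137, 137, 137, 138, 137, 137, 137, 137, 137, 137, 137, 137, 137, 137, 137, 136, 136, 136, 136, 136, 136, 136, 135, 136, 136, 135, 136, 136, 135, 135, 135, 136, 135, 135, 136, 135, 138, 147, 154, 156, 155, 148, 138, 135, 134, 134]
```

>>> {"method": "jog_arm", "body": {"dp": [[0,0,0],[0,0,0],[0,0,0],[0,0,-0.02],[0,0,-0.03],[0,0,-0.03]], "twist": [0,0,0,0,0,0], "jaw": 0.05}}

```text
time: 9.25
tool_pos: [443.7, 57.1, 227.5]
tcp_rot: [-3.141, 0.0, 1.57]
contact_force: [0.8, -0.5, 0.2]
grip_width: 50.2
finger_force: 0.0
```

>>> {"method": "jog_arm", "body": {"dp": [[-0.03,-0.001,0],[-0.045,-0.002,0],[-0.045,-0.002,0],[-0.045,-0.002,0],[-0.045,-0.002,0],[-0.045,-0.002,0],[-0.025,-0.004,0],[0,0,0],[0,0,0]], "twist": [0,0,0,0,0,0,0,0,0]}}

```text
time: 10.38
tool_pos: [428.8, -222.1, 226.6]
tcp_rot: [-3.141, -0.001, 1.571]
contact_force: [0.2, 0.8, 0.7]
grip_width: 49.8
finger_force: 0.0
```

```bash
python3 - <<'E'
from h import *
for i in range(3):
    s=bot.get_obs();P=bot.camera_params("wrist");im=bot.capture("wrist")
print(s["time"],s["tool_pos"],s["tcp_rot"]);np.save("P4.npy",P,allow_pickle=True);cv2.imwrite("pics/w4.png",im)
print(proj("wrist",(430,-233,167),P))
for l in("rod","rod_grip","trimmer"):print(l,[(d["bbox"],round(d["confidence"],2)) for d in bot.find_in("wrist",l)[:3]])
cv2.imwrite("pics/c4.png",cv2.resize(im[150:400,200:440],(576,600),interpolation=cv2.INTER_CUBIC))
E
```

```text
10.475 [ 429.07 -221.72  226.75] [-3.14 -0.    1.57]
[322.33 279.74]
rod [([319.9, 263.8, 28.0, 50.5], 0.92)]
rod_grip [([318.6, 264.7, 21.3, 49.4], 0.6)]
trimmer []
```

View pics/c4.png

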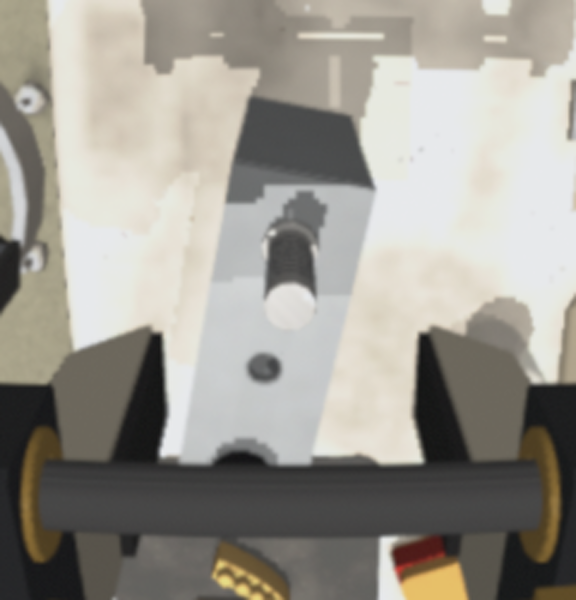

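```bash
python3 - <<'E'
from h import *
P=np.load("P4.npy",allow_pickle=True).item();S=bot.camera_params("scene");D=bot.camera_params("side")
p=(320.8,277.1)
print(atz("wrist",p,P,167),atz("wrist",(200+290/2.4,150+241/2.4),P,122),tri([("wrist",p,P),("scene",(392.8,302),S),("side",(337.9,288.6),D)]))
E
```

```text
[ 429.02 -231.16  167.  ] [ 429.03 -228.96  122.  ] (array([ 429.84, -232.39,  165.  ]), [np.float64(0.882254355801072), np.float64(0.45674898521417495), np.float64(1.1401396295317685)])
```

>>> {"method": "jog_arm", "body": {"dp": [[-0.0093,0,0.01],[0,0,0.03],[0,0,0.035],[0,0,0.023],[0,0,0],[0,0,0]], "twist": [0,0,0,0,0,0]}}

```text
time: 11.42
tool_pos: [429.4, -232.6, 129.3]
tcp_rot: [3.141, 0.001, 1.571]
contact_force: [-0.3, -0.3, 0.5]
grip_width: 50.2
finger_force: 0.0
```

>>> {"method": "jog_arm", "body": {"dp": [[0,0,0],[0,0,0],[0,0,0],[0,0,0],[0,0,0],[0,0,0]], "twist": [0,0,0,0,0,0], "jaw": 0.0}}

```text
time: 12.18
tool_pos: [429.1, -232.1, 128.8]
tcp_rot: [3.141, 0.0, 1.571]
contact_force: [0.5, -0.0, 2.6]
grip_width: 13.2
finger_force: 30.0
```

>>> {"method": "jog_arm", "body": {"dp": [[0,0,-0.008],[0,0,-0.02],[0,0,-0.03],[0,0,-0.035],[0,0,-0.035],[0,0,-0.03],[0,0,-0.02],[0,0,-0.012],[0,0,0],[0,0,0]], "twist": [0,0,0,0,0,0,0,0,0,0]}}

```text
time: 13.42
tool_pos: [428.7, -231.8, 317.8]
tcp_rot: [-3.14, -0.001, 1.571]
contact_force: [0.1, 0.2, -1.9]
grip_width: 13.2
finger_force: 30.0
```

```bash
python3 - <<'E'
from h import *
s=bot.get_obs();print(s["time"],s["tool_pos"],s["joint_positions"],s["contact_force"],s["grip_width"])
for c in("scene","side","wrist"):
    P=bot.camera_params(c);im=bot.capture(c);cv2.imwrite(f"pics/{c}5.png",im)
    x,y,_=s["tool_pos"];z=s["tool_pos"][2]
    print(c,[proj(c,(x,y,z+dz),P) for dz in(38,19,-11,-119)],[(np.round(d["bbox"],1),round(d["confidence"],2)) for d in bot.find_in(c,"rod")[:2]])
b=cv2.imread("pics/scene5.png")[180:340,320:480];cc=cv2.imread("pics/side5.png")[170:330,260:420];w=cv2.imread("pics/wrist5.png")[140:340,220:420]
cv2.imwrite("pics/c5.png",np.hstack([cv2.resize(q,(266,266),interpolation=cv2.INTER_CUBIC) for q in(b,cc,w)]))
E
```

```text
13.425 [ 428.68 -231.81  317.77] [-0.65  0.22  1.45  0.    1.48 -0.65] [ 0.1   0.21 -1.94] 13.225381411001711
scene [array([403.03, 215.11]), array([401.83, 224.66]), array([400.  , 239.29]), array([393.93, 287.86])] [(array([400.6, 250.5,  13.1,  69. ]), 0.64)]
side [array([339.11, 201.76]), array([338.87, 210.87]), array([338.5 , 225.06]), array([337.2 , 274.08])] [(array([339.9, 237.9,   9.1,  73.6]), 0.8), (array([326.9, 249.5,  22.9,  14.7]), 0.22)]
wrist [array([320.5 , 353.66]), array([320.58, 328.62]), array([320.68, 297.87]), array([320.87, 235.41])] [(array([320.9, 289.3,  37.1, 112.6]), 0.88)]
```

View pics/c5.png

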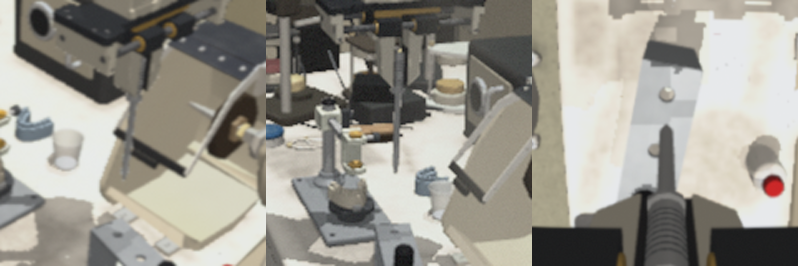

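>>> {"method": "jog_arm", "body": {"dp": [[0.01,0.002,0],[0.025,0.002,0],[0.035,0.003,0],[0.035,0.003,0],[0.03,0.003,0],[0.022,0.002,0],[0.012,0.001,0],[0.003,0,0],[0,0,0],[0,0,0]], "twist": [0,0,0,0,0,0,0,0,0,0]}}

```text
time: 14.98
tool_pos: [445.0, -60.7, 318.6]
tcp_rot: [-3.141, 0.0, 1.57]
contact_force: [-0.3, -0.3, -1.3]
grip_width: 13.6
finger_force: 30.0
```

```bash
python3 - <<'E'
from h import *
for i in range(2): bot.capture("scene")
s=bot.get_obs();print(s["time"],s["tool_pos"],s["tcp_rot"])
P=bot.camera_params("wrist");im=bot.capture("wrist");cv2.imwrite("pics/w6.png",im);np.save("P6.npy",P,allow_pickle=True)
print([proj("wrist",X,P) for X in((445,4,162),(445,4,114),(445,59,180))],proj("wrist",s["tool_pos"]-[0,0,119],P))
a=cv2.resize(im[70:270,250:390],(420,600),interpolation=cv2.INTER_CUBIC)
cv2.imwrite("pics/c6.png",a)
E
```

```text
15.075 [445.01 -60.6  318.64] [-3.14  0.    1.57]
[array([320.92, 148.86]), array([320.91, 145.64]), array([320.92,  81.6 ])] [320.93 235.53]
```

View pics/c6.png

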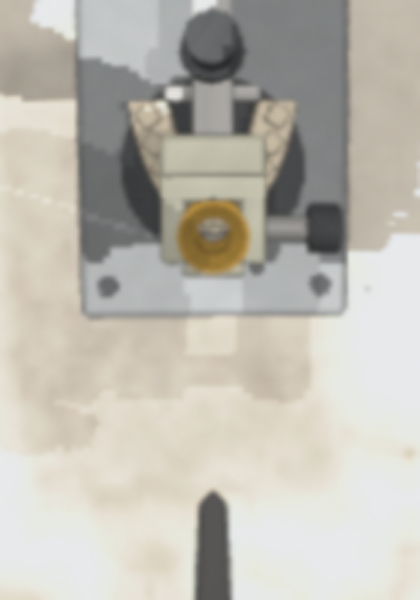

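>>> {"method": "jog_arm", "body": {"dp": [[0.006,0,0],[0.014,0,0],[0.018,0,0],[0.015,0,0],[0.008,0,0],[0.0035,0,0.005],[0,0,0.01],[0,0,0.01],[0,0,0.005],[0,0,0]], "twist": [0,0,0,0,0,0,0,0,0,0]}}

```text
time: 16.38
tool_pos: [444.8, 4.3, 288.2]
tcp_rot: [-3.141, -0.0, 1.57]
contact_force: [1.1, 0.3, -0.2]
grip_width: 13.4
finger_force: 30.0
```

```bash
python3 - <<'E'
from h import *
for i in range(2): bot.capture("scene")
s=bot.get_obs();print(s["time"],s["tool_pos"],s["tcp_rot"],s["contact_force"])
P=bot.camera_params("wrist");im=bot.capture("wrist")
print([proj("wrist",X,P) for X in((445,4,162),(445,4,114),(445,59,180))],proj("wrist",s["tool_pos"]-[0,0,119],P))
w=im[160:280,260:380];S=bot.capture("scene")[200:300,270:370];D=bot.capture("side")[200:300,270:370]
cv2.imwrite("pics/c7.png",np.hstack([cv2.resize(q,(266,266),interpolation=cv2.INTER_CUBIC) for q in(w,S,D)]))
E
```

```text
16.475 [445.18   4.29 288.86] [ 3.14 -0.    1.57] [-0.14 -0.26 -0.63]
[array([320.65, 232.97]), array([320.65, 218.03]), array([320.69, 166.85])] [320.88 235.52]
```

View pics/c7.png

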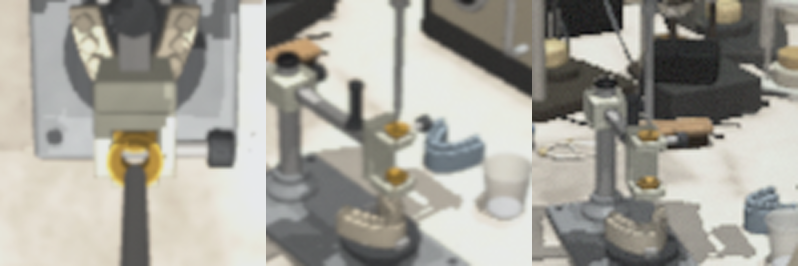

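>>> {"method": "jog_arm", "body": {"dp": [[0,0,0.004],[0,0,0.004],[0,0,0.004],[0,0,0.004],[0,0,0.004],[0,0,0.004],[0,0,0.004],[0,0,0]], "twist": [0,0,0,0,0,0,0,0]}}

```text
time: 17.62
tool_pos: [444.9, 4.5, 260.4]
tcp_rot: [-3.141, -0.0, 1.571]
contact_force: [0.2, -0.2, -1.3]
grip_width: 13.1
finger_force: 30.0
```

>>> {"method": "jog_arm", "body": {"dp": [[0,0,0.005],[0,0,0.005],[0,0,0.005],[0,0,0.005],[0,0,0.005],[0,0,0.005],[0,0,0.004],[0,0,0]], "twist": [0,0,0,0,0,0,0,0]}}

```text
time: 18.62
tool_pos: [444.9, 4.5, 226.4]
tcp_rot: [-3.141, -0.0, 1.571]
contact_force: [-0.3, -0.1, -1.3]
grip_width: 13.3
finger_force: 30.0
```

>>> {"method": "jog_arm", "body": {"dp": [[0,0,0.005],[0,0,0.005],[0,0,0.004],[0,0,0.004],[0,0,0.004],[0,0,0.003],[0,0,0],[0,0,0],[0,0,0],[0,0,0]], "twist": [0,0,0,0,0,0,0,0,0,0]}}

```text
time: 19.88
tool_pos: [445.1, 4.5, 201.8]
tcp_rot: [3.141, -0.0, 1.571]
contact_force: [0.1, -0.0, -1.0]
grip_width: 13.5
finger_force: 30.0
```

```bash
python3 - <<'E'
from h import *
s=bot.get_obs();print(s["time"],s["tool_pos"],s["contact_force"],s["finger_force"],s["grip_width"])
ims=[]
for c in("scene","side"):
    P=bot.camera_params(c);im=bot.capture(c)
    u,v=proj(c,(445,4,90),P).astype(int);print([proj(c,(445,4,z),P)-[u-30,v-30] for z in(98,82,70.5)])
    ims.append(cv2.resize(im[v-30:v+30,u-30:u+30],(400,400),interpolation=cv2.INTER_CUBIC))
cv2.imwrite("pics/c8.png",np.hstack(ims))
E
```

```text
19.875 [445.1    4.47 201.83] [ 0.12 -0.01 -0.99] 29.99991774559021 13.458297434104832
[array([30.25, 27.96]), array([30.12, 33.59]), array([30.03, 37.58])]
[array([30.91, 27.55]), array([30.85, 33.41]), array([30.81, 37.59])]
```

View pics/c8.png

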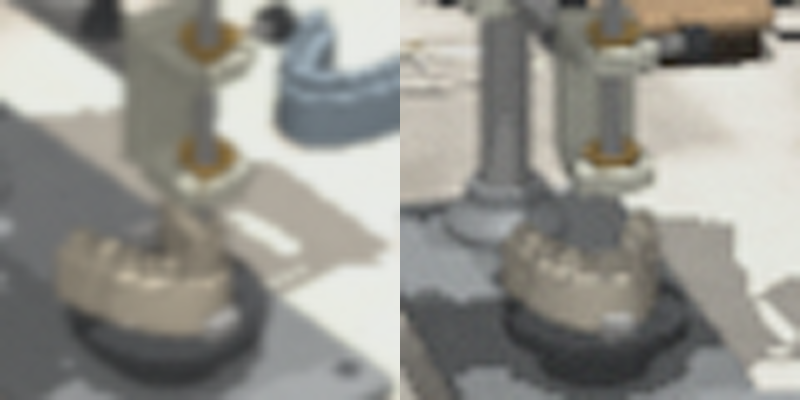

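```bash
python3 -c "
from plant import bot
print(bot.close_job())"
```

```text
the job is handed in; nothing more can be done
None
```

I drew the arm out to its groove and threaded the rod through both bushes. I handed the job in with the rod held still and its tip about 12 mm above the front teeth by the arm's position; the tip didn't show clearly in the last pictures, and no verdict came back.

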